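# Bolt the test box shut past its safety catch

## Task

Lock the lid of the grey test box. With one fingertip press the long spring safety catch on top of the box down and keep it down while the other fingertip pushes the upright tab of the bolt beside it until the bolt is fully home in its keeper on the lid; only then take the fingers away, so that the catch springs back up and locks the bolt. Only press and push, pick nothing up, and leave the tape roll, the jar, the beaker and the screwdriver where they are.

Things in the scene. Friction and masses are not known exactly. Their poses are not given: they have to be found in the camera images.
- testbox: Grey box fixed to the bench, top 90 mm up; x from -120 to 120, y from -120 to 240 mm about its origin, which lies at bench level under the middle of the bolt work. z up; +y is the way the bolt slides to lock. A 3 mm base plate (120 by 150 mm, y = -85 to 65) carries bolt and catch. Two low guides over the bolt bar, tops 106 mm up: y = -75 to -65 and 53 to 63, x = 14 to 46 mm.
- keeper (a point): Top centre of the steel keeper on the lid that the bolt enters, 107 mm above the bench, at box x = 30, y = 93 mm; 40 mm (x) by 26 mm (y).
- tab (a point): Middle of the top edge of the bolt's upright steel tab, moving with the bolt; pushed on its -y face. 32 mm wide (box x), 10 mm thick (box y), top 133 mm above the bench, at box x = 30 mm, box y = bolt value. It rises from a flat bar 20 mm wide, top 101 mm up. Three small teeth (tops 109 mm up) move with the bar at box x = 10 to 21 mm.
- press_bar (a point): Centre of the top face of the catch's press bar, moving with it. Flat steel strip 30 mm wide (box x), 90 mm long (box y), top 117 mm above the bench when up, centre at box x = -30, y = -5 mm. Long, so that a fingertip can slide along it while pressing. Its centre line is 60 mm from the tab's.
- bolt (a joint): Slide of the bolt along box +y, in m: 0 = withdrawn, 0.040 = fully home against its stop. It starts between 0 and 0.004. It rubs with about 3 N and stays where it is left. With the catch up it goes no farther than about 0.006.
- catch (a joint): How far the catch is pressed straight down, m: 0 up, 0.012 bottomed. A spring lifts it: 2 N at the top, 6.3 N at the bottom. From 0.006 down its tongue clears the bolt's teeth; let up part-way, it catches between the next teeth and blocks the bolt again. With the bolt past 0.038 it can rise fully behind the last tooth.
- tape: Bystander: cardboard roll, 68 mm across, 20 mm high, lying on the lid. Origin: centre of its underside.
- jar: Bystander: pale translucent jar with a black lid, 56 mm across, 60 mm high, standing on the lid. Origin: centre of its underside.
- beaker: Bystander: blue plastic beaker, 84 mm across the rim, 110 mm high, on the bench past the -y end of the box. Origin: centre of its underside.
- driver: Bystander: screwdriver with red handle, 170 mm long, lying on the bench past the -y end of the box. Origin: under its middle.

How it is judged:
By the outcome, as a careful person would: the job done as asked, in the order asked, and still so for the second after the job is handed in, with the robot touching nothing.
It also fails if it takes over 48 s, if anything falls off the work surface, if the arm or the gripper's body presses on something with over 40 N, if the wrist force passes 120 N, or if a joint passes its speed limit or range.

## Robot

A 7-joint arm with a two-finger parallel gripper is mounted at the origin on the work surface. World frame = base frame: x ahead of the robot, y to its left, z up, the work surface at z = 0. Lengths are in m, angles in degrees, forces in N, time in s.
With the tool pointing down it reaches from about 0.4 to 0.85 m from the base axis. Payload 10.4 kg.
Tool frame: the origin (TCP) lies at the very end of the fingers, on their centre line; the grasp point (between the pads) lies 19 mm behind it; z points along the fingers, y is the line along which they close (so a half turn about z gives the same grasp; the last joint's range is limited). The gripper opens to 87 mm and grips with 3 to 60 N. Pads are 19 mm wide; open, the fingers measure 117 mm over their backs; the gripper's body (75 mm by 190 mm) begins 51 mm behind the grasp point.
Start: joints at [-69.018, 19.034, -3.707, 83.658, 1.238, 77.344, -5.071], TCP at [0.237, 0.578, 0.223] pointing down, gripper open.
Joint ranges: [-148.97, 148.97], [-28.65, 121.19], [-84.17, 76.75], [9.2, 138.47], [-72.65, 252.65], [3.7, 117.97], [-149.18, 149.18]. Speed limits (degrees/s): [127.2, 127.2, 159.86, 159.86, 180, 180, 180].

## Interface

Orientations are given as a 3x3 rotation matrix whose columns are the frame's x, y, z axes.
In Python, from bench import robot gives the robot as it stands. Calls block until the motion is done:
- robot.move_to(position, orientation): joint-space move of the TCP to a pose.
- robot.move_straight(position, attitude=None, rate=0.15, stop_force=None): straight line of the TCP; attitude=None keeps the orientation; rate is the mean speed in m/s. With stop_force (N) it stops when the force on the tool has changed by that much, and returns True; else False.
- robot.move_j(angles): joint-space move.
- robot.command_gripper(opening): finger opening in m; the grip force is fixed at half the most; returns when the fingers have stopped.
- robot.hold(seconds).
- robot.solve_ik(position, orientation): joint angles nearest the present ones, or None.
- robot.camera(name): name is "scene" or "top"; returns a dict with "img" (480x640x3 uint8, blue, green, red), "intrinsics" (3x3 intrinsics, pixels), "k1" (the pictures are not rectified: a ray, as slopes to the right and down, at radius r is drawn at 1 + k1 r^2 times it, then the intrinsics apply), "position" and "orientation" of the camera in the world. Camera axes: x right, y down, z forward; pixel columns grow to the right and rows downward; lengths in m; the calibration is good to about 2 mm. A picture is of the moment at which its call begins. There is no depth.
A pose or a line that the arm cannot do raises robot.PlanningError and nothing moves.
- robot.finish_job(): hands the job in; it is judged then, once.
Readings, each from a call of its own:
- robot.current_time(): time.
- robot.current_q(): joint angles.
- robot.current_joint_vel(): joint speeds.
- robot.current_joint_torque(): joint torques, N m.
- robot.current_ee_pos(): TCP position.
- robot.current_tool_rot(): TCP orientation.
- robot.current_wrist_force(): force on the tool from outside, world axes, zero at the start.
- robot.current_wrist_torque(): the same for the moment, N m.
- robot.current_width(): finger opening in m.
- robot.current_grip_force(): force on a finger pad.
Only numpy, scipy, OpenCV 4.12 (cv2) and the standard library are available. Lean on these libraries where they do the work, as an engineer would, in place of code of your own. Each camera call takes 0.05 s, during which the arm holds its last target. There are 200 camera calls.

## Working session

There is one attempt and no reset: what is moved stays moved. The work goes in short steps, each a Python script; the robot and the scene stay as the last script left them, time stands still between calls to the robot, and variables do not carry over. Pictures are saved under pics/ and viewed, at most 10 in all, crops included, and the job is handed in when it is done.

```bash
mkdir -p pics
python3 - <<'E'
from bench import robot
import cv2
for n in("scene","top"):
    c=robot.camera(n); cv2.imwrite(f"pics/{n}0.png",c["img"]); print(n,c["intrinsics"],c["k1"],c["position"],c["orientation"])
print(robot.current_time(),robot.current_tool_rot(),robot.current_width())
E
```

```text
scene [[539.37992546   0.         317.30232085]
 [  0.         539.37992546 226.92828611]
 [  0.           0.           1.        ]] -0.1282827444409836 [ 1.19714295 -0.14277947  0.8286922 ] [[ 0.25604366  0.72802775 -0.63593808]
 [ 0.96663088 -0.18728334  0.17478469]
 [ 0.0081475  -0.6594699  -0.75168682]]
top [[563.82429233   0.         323.49662249]
 [  0.         563.82429233 237.97736491]
 [  0.           0.           1.        ]] -0.16278316122549863 [0.55116628 0.03135911 1.27462748] [[-0.02489249 -0.99731553  0.06886287]
 [-0.99941278  0.026449    0.02178427]
 [-0.02354715 -0.06828016 -0.99738827]]
0.1 [[-9.25375844e-01  3.79050667e-01 -3.72460552e-04]
 [ 3.79050835e-01  9.25375089e-01 -1.18740379e-03]
 [-1.05420483e-04 -1.23997627e-03 -9.99999226e-01]] 0.08711784760442326
```

View pics/scene0.png

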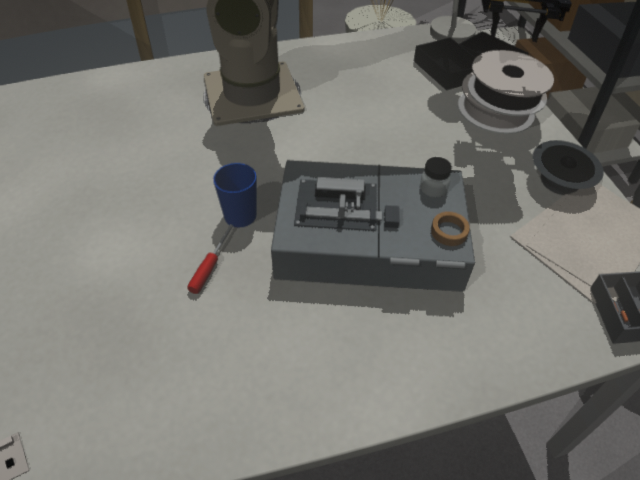

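View pics/top0.png

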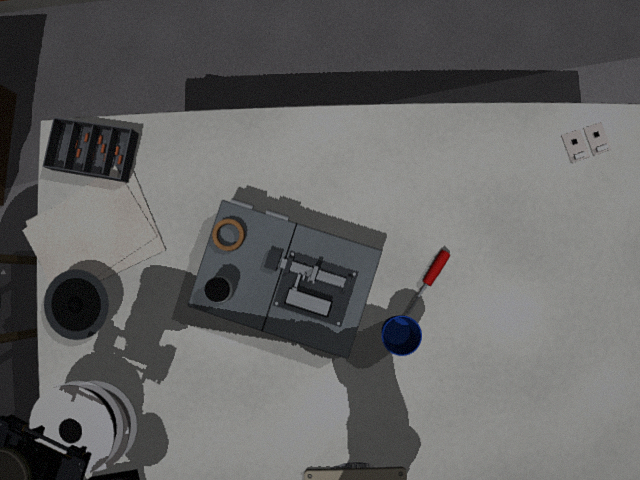

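Scene: box in the centre with the catch bar at (340,188), the tab near (350,205) and the keeper at (392,216). Top: catch (308,302), tab about (313,272), keeper (274,257). I'll enlarge the bolt work next.

Run:
```python
import cv2
a=cv2.imread("pics/top0.png")[190:365,180:400]; a=cv2.convertScaleAbs(a,alpha=1.8)
cv2.imwrite("pics/topc.png",cv2.resize(a,None,fx=3.4,fy=3.4,interpolation=cv2.INTER_CUBIC))
a=cv2.imread("pics/scene0.png")[150:300,265:485]; a=cv2.convertScaleAbs(a,alpha=1.8)
cv2.imwrite("pics/scenec.png",cv2.resize(a,None,fx=3.4,fy=3.4,interpolation=cv2.INTER_CUBIC))
```

```text
(no output)
```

View pics/topc.png

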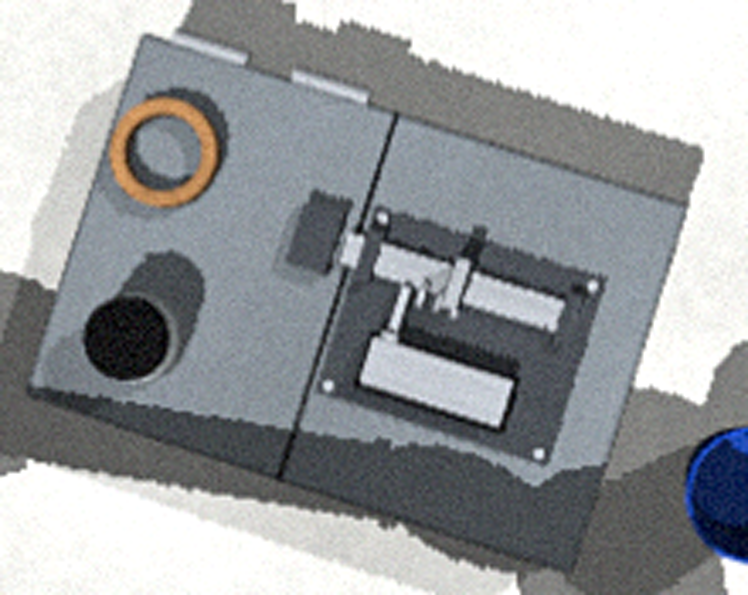

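View pics/scenec.png

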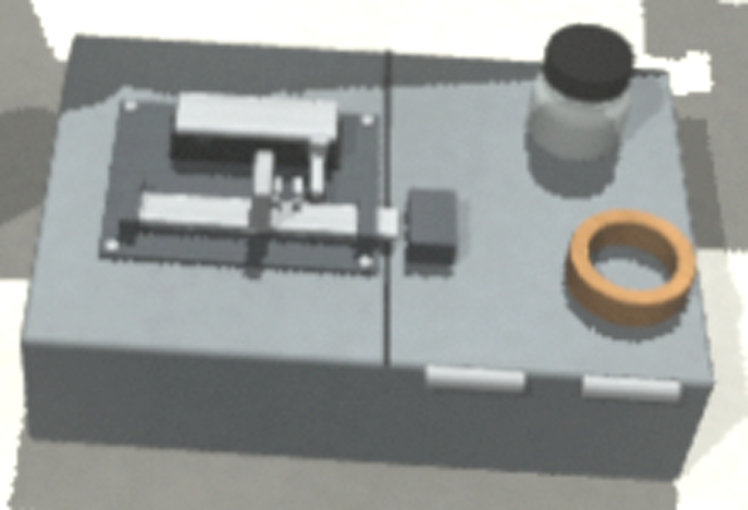

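```bash
cat > h.py <<'E'
import numpy as np, cv2
from bench import robot
def proj(c,P):
    R=np.array(c["orientation"]); p=(np.asarray(P)-c["position"])@R
    s=p[:,:2]/p[:,2:]; s=s*(1+c["k1"]*(s**2).sum(1,keepdims=True))
    K=np.array(c["intrinsics"]); return s*[K[0,0],K[1,1]]+K[:2,2]
def b2w(P,v):
    c,s=np.cos(v[2]),np.sin(v[2])
    P=np.atleast_2d(P).astype(float); return np.c_[v[0]+c*P[:,0]-s*P[:,1],v[1]+s*P[:,0]+c*P[:,1],P[:,2]]
E
python3 - <<'E'
from h import *
from scipy.optimize import least_squares
cs={n:robot.camera(n) for n in("top","scene")}
M=np.array([[120,240,90],[120,-120,90],[-120,240,90],[-120,-120,90],[-15,40,117],[-15,-50,117],[-45,-50,117],[-45,40,117]])/1e3
px={"top":[(145,35),(686,205),(32,388),(575,570),(372,337),(515,378),(503,430),(360,383)],
"scene":[(712,382),(25,340),(668,72),(75,37),(336,138),(176,130),(178,95),(337,102)]}
off={"top":(180,190),"scene":(265,150)}
full=lambda n,p:(np.array(p)+.5)/3.4-.5+off[n]
def res(v,ns): return np.concatenate([(proj(cs[n],b2w(M,v))-full(n,px[n])).ravel() for n in ns])
for ns in (["top"],["scene"],["top","scene"]):
    r=least_squares(res,[.55,.05,-.3],args=(ns,)); print(ns,r.x,np.abs(r.fun).max(),(r.fun**2).mean()**.5)
v=r.x; np.save("pose.npy",v)
print(np.round(r.fun.reshape(-1,2),1).tolist())
for n,p in(("top",[(460,260),(455,310)]),("scene",[(263,155)])):
    for b in (0,.002,.004): print(n,b,((proj(cs[n],b2w([[.046,b,.133],[.014,b,.133]],v))-off[n]+.5)*3.4-.5).round().tolist())
c,s=np.cos(v[2]),np.sin(v[2]); 
for sg in(1,-1):
    y=np.array([c,s,0])*sg; z=np.array([0,0,-1.]); R=np.c_[np.cross(y,z),y,z]
    for P in ([0,-.03,.16],[0,.03,.105]): print(sg,robot.solve_ik(b2w(P,v)[0],R))
E
```

```text
['top'] [ 0.53125538  0.08533596 -0.33341165] 2.168097645530935 1.078383187473338
['scene'] [ 0.53035133  0.08771254 -0.3320828 ] 1.6862529775617645 0.8835998637883277
['top', 'scene'] [ 0.5310115  0.0865433 -0.3327797] 2.707367974133035 1.0722967013377163
[[-1.2, -1.2], [1.0, -0.4], [-2.7, 2.1], [-0.8, 1.6], [0.3, -0.7], [0.1, 0.6], [-0.9, -0.7], [-0.6, -0.3], [1.2, 1.5], [-2.3, 1.1], [0.0, -0.8], [-1.5, -0.9], [-0.0, 0.7], [-0.9, 0.2], [-0.3, -0.5], [-0.0, 0.2]]
top 0 [[466.0, 258.0], [450.0, 309.0]]
top 0.002 [[463.0, 257.0], [446.0, 308.0]]
top 0.004 [[459.0, 256.0], [443.0, 307.0]]
scene 0 [[260.0, 196.0], [262.0, 153.0]]
scene 0.002 [[263.0, 197.0], [266.0, 153.0]]
scene 0.004 [[267.0, 197.0], [270.0, 153.0]]
1 [-37.58720387   9.13210729  28.95706363 105.01152128  -4.78651497
  67.05415577 -26.13580936]
1 [-39.29903407  16.35057796  26.28620295 104.12733959  -8.16480408
  61.38144308 -29.07579541]
-1 [ 47.601399    23.44561574 -70.62380579 100.97157738  23.20461351
  72.28997837 132.07827509]
-1 [-26.68893141  15.51039541  11.50870684 103.46729789  -3.48509699
  61.36419654 147.01616348]
```

The fit is good to under 1 px on the catch bar, and the bolt reads about 0 to 2 mm. Moving above the work with fingers 60 mm apart.

```bash
cat >> h.py <<'E'
v=np.load("pose.npy"); _c,_s=np.cos(v[2]),np.sin(v[2])
_y=np.array([_c,_s,0]); _z=np.array([0,0,-1.]); R=np.c_[np.cross(_y,_z),_y,_z]
W=lambda x,y,z:b2w([x,y,z],v)[0]
def box():
    d=np.array(robot.current_ee_pos())-[v[0],v[1],0]; return np.round([d@_y,d@np.array([-_s,_c,0]),d[2]],4)
def shot(n):
    out=[]
    for k,(x0,y0) in {"top":(230,190),"scene":(280,100)}.items():
        a=robot.camera(k)["img"][y0:y0+160,x0:x0+160]
        out.append(cv2.resize(cv2.convertScaleAbs(a,alpha=1.8),(400,400),interpolation=cv2.INTER_CUBIC))
    cv2.imwrite(f"pics/{n}.png",np.hstack(out))
E
python3 - <<'E'
from h import *
p=robot.current_ee_pos()
robot.move_straight([p[0],p[1],.28])
robot.command_gripper(.045)
robot.move_to(W(0,-.028,.26),R)
robot.move_straight(W(0,-.028,.135))
print(box(),robot.current_width(),robot.current_time(),robot.current_wrist_force()); shot("a")
E
```

```text
[ 0.0005 -0.0277  0.1358] 0.04472995023132279 4.8 [0.25822434 0.58155279 0.59182889]
```

View pics/a.png

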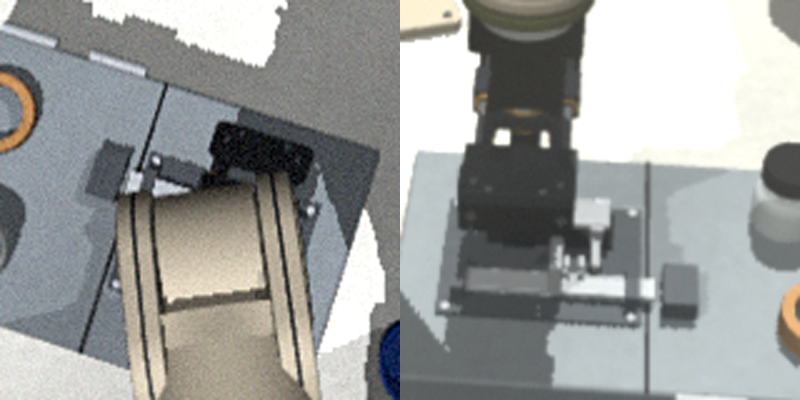

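The gripper sits just on the -y side of the tab (scene half about (555,255)), with the catch bar's +y end visible at (595,212). The fingers are hidden by the body, so I press down with force feedback.

Run:
```python
from h import *
f=lambda:np.round(robot.current_wrist_force(),1).tolist()
print(f())
for z in (.120,.116,.113,.110):
    print(robot.move_straight(W(0,-.028,z),rate=.03,stop_force=14),box(),f())
print(robot.move_straight(W(0,-.028,.1035),rate=.015,stop_force=8),box(),f(),robot.current_wrist_torque(),robot.current_time())
```

```text
[0.2, -0.2, 1.1]
False [-0.     -0.028   0.1199] [-0.1, -0.5, -0.3]
False [ 0.0003 -0.0278  0.1162] [1.0, 0.1, 2.3]
False [ 0.0002 -0.0279  0.1131] [1.2, 0.4, 3.7]
False [ 0.0002 -0.0279  0.1101] [0.9, -0.2, 4.4]
True [ 0.0003 -0.0279  0.1054] [-1.5, 0.2, 8.4] [-0.08522207  0.53247224 -0.00752075] 6.725
```

The force follows the spring profile, bottoming at z≈0.105. I'll hold at 0.1062 and push.

Run:
```python
from h import *
n=np.array([-_s,_c,0])
def f():
    F=np.array(robot.current_wrist_force()); return np.round([F@_y,F@n,F[2]],1).tolist()
robot.move_straight(W(0,-.028,.1060),rate=.02); print(box(),f())
for y in (-.018,-.012,-.006,.004,.014,.022,.030):
    s=robot.move_straight(W(0,y,.1060),rate=.03,stop_force=15)
    print(s,box(),f())
    if s or f()[2]<2.5: break
print(robot.current_time()); shot("b")
```

```text
Traceback (most recent call last):
NameError: name '_s' is not defined
```

Run:
```python
from h import *
from h import _s,_c,_y
n=np.array([-_s,_c,0])
def f():
    F=np.array(robot.current_wrist_force()); return np.round([F@_y,F@n,F[2]],1).tolist()
robot.move_straight(W(0,-.028,.1060),rate=.02); print(box(),f())
for y in (-.018,-.012,-.006,.004,.014,.022,.030):
    s=robot.move_straight(W(0,y,.1060),rate=.03,stop_force=15)
    print(s,box(),f())
    if s or f()[2]<2.5: break
print(robot.current_time()); shot("b")
```

```text
[ 0.0002 -0.0279  0.1062] [0.5, 0.7, 4.8]
False [-0.     -0.0186  0.1059] [0.1, -1.8, 5.2]
False [ 0.     -0.0132  0.1058] [-0.4, -3.1, 5.5]
False [ 1.000e-04 -7.500e-03  1.057e-01] [0.9, -3.8, 5.8]
False [1.000e-04 2.600e-03 1.057e-01] [0.4, -3.2, 5.7]
False [1.000e-04 1.250e-02 1.057e-01] [0.9, -5.1, 5.9]
False [1.000e-04 2.050e-02 1.057e-01] [0.1, -5.2, 5.6]
True [0.0002 0.0227 0.1056] [-0.1, -2.8, 5.5]
9.8
```

View pics/b.png

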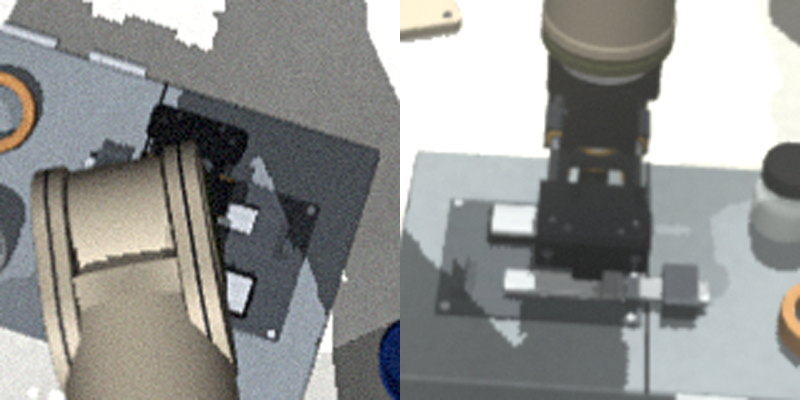

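The bolt now passes through the keeper: its end shows at (705,292) past the keeper at (683,290). I'll push again to confirm it's at a hard stop.

Run:
```python
from h import *
from h import _s,_c,_y
n=np.array([-_s,_c,0])
def f():
    F=np.array(robot.current_wrist_force()); return np.round([F@_y,F@n,F[2]],1).tolist()
for y in (.0245,.026,.0275,.029,.0305):
    s=robot.move_straight(W(0,y,.1060),rate=.01,stop_force=15)
    robot.hold(.2); print(s,box(),f())
    if s or -f()[1]>18: break
print(robot.current_time())
```

```text
False [0.0002 0.0228 0.1056] [0.5, -4.2, 3.3]
False [0.0002 0.0229 0.1056] [0.1, -10.1, 7.0]
False [0.0002 0.023  0.1056] [-2.7, -15.4, 11.1]
False [0.0002 0.0231 0.1056] [-4.9, -20.2, 15.1]
11.8583
```

It's a rigid stop (20 N with no motion), so the bolt is home. Backing off the tab slightly, then lifting.

Run:
```python
from h import *
robot.move_straight(W(0,.0200,.1058),rate=.02)
print(box(),np.round(robot.current_wrist_force(),1))
robot.move_straight(W(0,.0200,.125),rate=.04)
print(box(),np.round(robot.current_wrist_force(),1))
robot.move_straight(W(0,.0200,.26))
p=robot.current_ee_pos(); robot.move_to([.33,.42,.28],R)
shot("c"); print(robot.current_time(),robot.current_wrist_force())
```

```text
[1.000e-04 2.100e-02 1.062e-01] [1.1 1.5 5.5]
[-0.0003  0.0197  0.1247] [ 0.6  0.2 -0.2]
15.65 [0.37824263 0.51967565 0.44725953]
```

View pics/c.png

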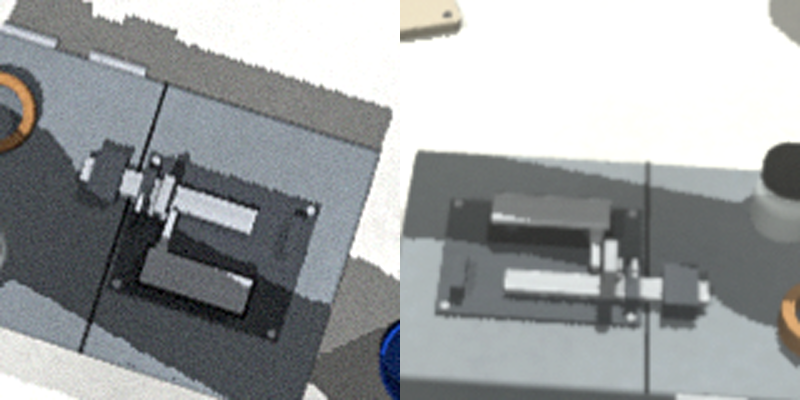

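The bolt goes right through the keeper: its end is at (85,170) in the top half and (705,290) in the scene half. The catch bar's corner (scene half (493,195), full image (317,178)) is back at its original "up" position. The tape and jar haven't moved and the arm is clear.

```bash
python3 -c "
from bench import robot
print(robot.finish_job())"
```

```text
the job is handed in; nothing more can be done
None
```

The lid is locked: the bolt is fully home in its keeper, the catch has sprung back up behind it, and I handed the job in at about 16 s.

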